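# Release and pull a graphics card from a two-slot dock

## Robot

A 7-joint arm with a two-finger parallel gripper is mounted at the origin on the work surface. World frame = base frame: x ahead of the robot, y to its left, z up, the work surface at z = 0. Lengths are in m, angles in rad, forces in N, time in s.
With the tool pointing down it reaches from about 0.4 to 0.9 m from the base axis. Payload 5.6 kg.
Tool frame: the origin (TCP) lies midway between the tips of the shut fingers; the grasp point (between the pads) lies 19 mm behind it; y points along the fingers, z is the direction in which the jaws open and shut, and the axes are right-handed (so a half turn about y gives the same grasp; the last joint's range is limited). The gripper opens to 92 mm and grips with 3 to 60 N. Pads are 20 mm wide; open, the fingers measure 128 mm over their backs; the gripper's body (75 mm by 189 mm) begins 69 mm behind the grasp point.
Start: joints at [-1.228, 0.468, -0.012, 1.603, 0.006, 1.071, -0.056], TCP at [0.245, 0.602, 0.215] pointing down, gripper open.
Joint ranges: [-2.53, 2.53], [-0.31, 2.02], [-1.57, 1.55], [0.28, 2.44], [-1.29, 4.43], [0.15, 1.84], [-2.92, 2.92]. Speed limits (rad/s): [2.57, 2.57, 3.14, 3.14, 3.14, 3.14, 3.14].

## Interface

Orientations are given as a rotation vector (axis times angle).
In Python, from workcell import r gives the robot as it stands. Calls block until the motion is done:
- r.move_ptp(position, orientation): joint-space move of the TCP to a pose.
- r.movel(position, rot=None, feed=0.15): straight line of the TCP; rot=None keeps the orientation; feed is the mean speed in m/s.
- r.set_joints(angles): joint-space move.
- r.release() and r.gripper_close(grip_force=None): open the fingers fully, or close them until they stop; grip_force is the grip in N (None keeps the last).
- r.pause(seconds).
- r.ik(position, orientation): joint angles nearest the present ones, or None.
- r.observe(): the state.
- r.get_image(name): name is "scene" or "top" or "wrist"; returns a dict with "image" (400x640x3 uint8, red, green, blue), "mtx" (3x3 intrinsics, pixels), "R" (3x3) and "t" (3): a world point X has camera coordinates R X + t. Camera axes: x right, y down, z forward; pixel columns grow to the right and rows downward; lengths in m; the calibration is good to about 2 mm. A picture is of the moment at which its call begins. There is no depth.
A pose or a line that the arm cannot do raises r.Unreachable and nothing moves.
- r.sign_off(): hands the job in, once; it reports no verdict.
Trained networks look in the newest picture that a camera, given by its name, has taken for a name from the list of things; names that differ only in an ending like _2 or _b are one class to them, and where a whole thing is asked for, a point or a joint stands for the part that bears it (a point fixed in the world has none). Each returns a list of dicts, best first, with "p" (0 to 1); they miss things now and then, are a little off and sometimes report something else, mostly with a low value. They report only what shows in the picture. A call takes as long as a camera call. They do not tell look-alikes from the thing itself.
- r.recognise(camera, label): "centre" ([x, y, z] in m, in world coordinates, good to about 4 mm: the middle of the surface that is visible of it).
- r.pinpoint(camera, label): "centre" ([x, y, z] in m, in world coordinates, good to about 4 mm: a listed point, or the origin of a listed thing).
The state is a dict: "t": time; "joint_pos": joint angles; "joint_velocities": joint speeds; "joint_torque": joint torques, N m; "tool_pos": TCP position; "orientation": TCP orientation; "wrist_force": force on the tool from outside, world axes, zero at the start; "torque": the same for the moment, N m; "opening": opening from 0.0 (shut) to 1.0 (fully open).
Only numpy, scipy, OpenCV 4.12 (cv2) and the standard library are available. Lean on these libraries where they do the work, as an engineer would, in place of code of your own. Each camera call takes 0.05 s, during which the arm holds its last target. There are 200 camera calls.

## Task

Take the card with the blue cover out of the two-slot dock. First throw the dock's red-knobbed lever from the middle into the coloured notch that matches the blue card's slot (the keeper then frees that card and still holds the white one), leave it clicked in there, and slide the blue card straight up out of its slot. Stand it fully down in the slot of the wooden stand without dropping it; never free the white card or shift it or the other things on the desk.

Things in the scene. Friction and masses are not known exactly. Their poses are not given: they have to be found in the camera images.
- dock: fixed aluminium card dock; origin under the middle of the slot area. Two slots along its y, at x = -45 mm (green strip) and +45 mm (orange strip): black rails 8 mm apart, tops at 42 mm, slot floor at 12 mm. A column at y = +93 mm carries the lever over a quadrant plate with three notches, dots 105 mm from the pivot: green (-x side), white (middle), orange (+x side)
- lever (a joint): lever angle, rad, counter-clockwise from above. 0 = white notch: knob straight out along the dock's +y, keeper prongs over both cards. +0.70 = green notch (knob towards dock -x): frees the green slot, holds the orange. -0.70 = orange notch: frees the orange slot, holds the green. Sprung detents, about 8 N at the knob to leave one; stops at +-0.82
- lever_pivot (a point): point on the lever's vertical pivot axis, at the height of the lever arm's middle, 119 mm above the table
- lever_knob (a point): top centre of the upright red lever knob, a cylinder 22 mm in diameter and 45 mm tall, 75 mm from the pivot; its top is 168 mm above the table
- card_blue: card to take: black board 5 mm thick (x), 150 long (y), 100 tall (z); blue cover 14 mm thick, 134 long, over its upper 58 mm; 0.25 to 0.5 kg. Origin: centre of its lower edge. Starts upright in either dock slot. Steel keeper prongs (8 mm thick, 3 mm above the card tops, reaching 76 mm from the pivot) cover its +y end until the lever is thrown
- card_white: the card to leave: the same shape with a white cover, in the other slot of the dock. Origin at the centre of its lower edge
- stand: pale wooden card stand, fixed, base 190 (x) x 90 (y) x 12 mm, one slot along its x axis. Origin under its centre
- stand_slot (a point): centre of the floor of the stand's slot, 12 mm above the table. The slot runs along the stand's x axis: 14 mm wide, 170 mm long, walls 32 mm tall with a flared black mouth about 30 mm wide whose top is 42 mm above the slot floor; a card may stand in it either way round
- fan: black square case fan lying flat, 120 x 120 x 25 mm, origin under its centre; leave alone
- heatsink: finned aluminium heat sink with copper base, 80 x 80 x 48 mm, origin under its centre; leave alone
- screwdriver: screwdriver lying flat, 190 mm long along its x, leave alone
- mug: white mug, 82 mm wide, 92 mm tall, origin under its centre; leave alone
- drive: flat dark solid-state drive with a paper label, 100 x 70 x 8 mm, origin under its centre; leave alone
- spray: clear bottle with red cap, 52 mm wide, 150 mm tall, origin under its centre; leave alone
Things that resemble listed ones, but are neither listed nor needed, are in the scene too. What is shaped like the stand but purple is not meant. Leave any pink look-alike of the card_blue alone.

How it is judged:
By the outcome, as a careful person would: the job done as asked, in the order asked, and still so for the second after the job is handed in, with the robot touching nothing.
It also fails if it takes over 48 s, if anything falls off the work surface, if the arm or the gripper's body presses on something with over 40 N, if the wrist force passes 120 N, or if a joint passes its speed limit or range.

## Working session

There is one attempt and no reset: what is moved stays moved. The work goes in short steps, each a Python script; the robot and the scene stay as the last script left them, time stands still between calls to the robot, and variables do not carry over. Pictures are saved under pics/ and viewed, about 8 in all and at most 12, crops included, and the job is handed in when it is done.

```bash
mkdir -p pics; ls; python3 - <<'E'
from workcell import r
import cv2,numpy as np
for c in ["scene","top"]:
    d=r.get_image(c); cv2.imwrite(f"pics/{c}0.png",d["image"][:,:,::-1])
    print(c,np.round(d["mtx"],1).tolist(),np.round(d["R"],3).tolist(),np.round(d["t"],3).tolist())
    for l in ["dock","lever_pivot","lever_knob","card_blue","card_white","stand","stand_slot","mug","spray","heatsink","fan"]:
        print(l,[(np.round(x["centre"],3).tolist(),round(x["p"],2)) for x in r.pinpoint(c,l)[:4]])
o=r.observe();print(o["t"],o["orientation"],o["tool_pos"])
E
```

```text
pics
scene [[406.1, 0.0, 323.4], [0.0, 406.1, 200.4], [0.0, 0.0, 1.0]] [[-0.278, 0.961, -0.002], [0.744, 0.213, -0.633], [-0.608, -0.177, -0.774]] [0.147, -0.286, 1.618]
dock [([0.554, 0.079, -0.0], 0.73)]
lever_pivot [([0.562, 0.178, 0.115], 0.86)]
lever_knob [([0.568, 0.249, 0.168], 0.73), ([0.728, 0.251, -0.0], 0.41)]
card_blue [([0.509, 0.081, 0.012], 0.82), ([0.355, 0.152, -0.002], 0.54)]
card_white [([0.605, 0.076, 0.008], 0.96), ([0.51, -0.27, 0.011], 0.67)]
stand [([0.513, -0.269, 0.0], 0.85), ([0.261, -0.379, 0.003], 0.56), ([0.51, -0.271, 0.011], 0.47)]
stand_slot [([0.261, -0.376, 0.013], 0.85), ([0.51, -0.27, 0.014], 0.58)]
mug [([0.729, 0.25, -0.004], 0.79)]
spray [([0.702, -0.248, 0.001], 0.56)]
heatsink [([0.459, 0.373, 0.0], 0.79)]
fan [([0.724, 0.028, 0.001], 0.8)]
top [[370.3, 0.0, 317.6], [0.0, 370.3, 195.5], [0.0, 0.0, 1.0]] [[0.028, -1.0, -0.001], [-0.993, -0.028, -0.117], [0.117, 0.004, -0.993]] [-0.01, 0.498, 1.212]
dock [([0.552, 0.079, 0.002], 0.86), ([0.51, 0.085, 0.014], 0.68), ([0.567, 0.247, 0.169], 0.47)]
lever_pivot [([0.557, 0.174, 0.12], 0.69), ([0.729, 0.26, 0.0], 0.35)]
lever_knob [([0.568, 0.246, 0.17], 0.91)]
card_blue [([0.511, 0.082, 0.016], 0.83), ([0.351, 0.154, -0.0], 0.53)]
card_white [([0.597, 0.074, 0.014], 0.88)]
stand [([0.506, -0.27, -0.004], 0.72), ([0.732, 0.256, -0.0], 0.64), ([0.262, -0.382, -0.001], 0.61)]
stand_slot [([0.261, -0.376, 0.01], 0.78), ([0.514, -0.268, 0.012], 0.61)]
mug [([0.73, 0.255, -0.001], 0.66), ([0.514, 0.084, 0.013], 0.57)]
spray [([0.704, -0.248, -0.0], 0.82)]
heatsink [([0.454, 0.377, 0.002], 0.76)]
fan [([0.717, 0.028, 0.0], 0.81)]
1.2 [-1.54944627  0.30268167 -0.30274066] [0.24464261 0.60223256 0.21459094]
```

View pics/scene0.png

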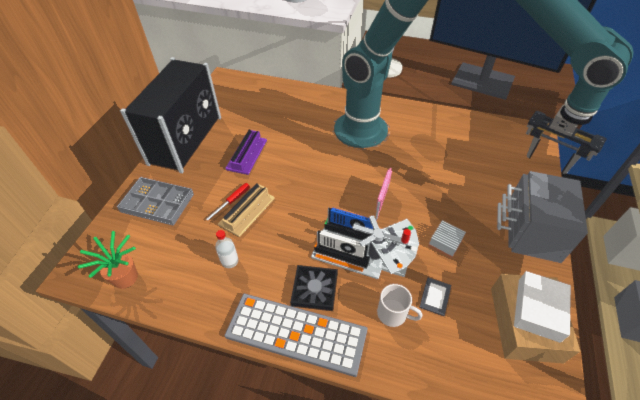

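View pics/top0.png

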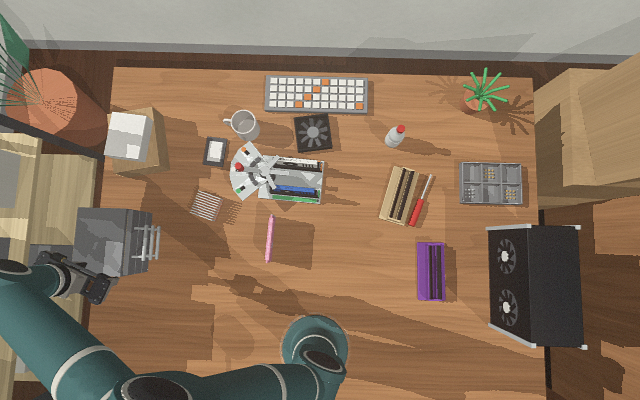

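The scene picture shows:
- **Blue-cover card:** in the near slot at (350,220), beside the green strip. White card at (345,243), orange strip at (340,263).
- **Look-alike:** a pink card at (385,188).
- **Stands:** wooden stand at (247,208), purple look-alike at (246,150).

I choose the blue card at about (0.51, 0.08) and the wooden stand at (0.51, -0.27). Next is a close crop to check that choice and get the angles.

```bash
cat > h.py <<'E'
import cv2,numpy as np
from workcell import r
from scipy.spatial.transform import Rotation as Ro
def ray(d,uv,z):
    uv=np.atleast_2d(uv).astype(float); q=np.c_[uv,np.ones(len(uv))]@np.linalg.inv(d["mtx"]).T
    R,t=np.array(d["R"]),np.array(d["t"]); c=-R.T@t; w=q@R
    return c+w*((z-c[2])/w[:,2])[:,None]
def proj(d,X):
    X=np.atleast_2d(X); c=X@np.array(d["R"]).T+d["t"]; p=c@np.array(d["mtx"]).T
    return p[:,:2]/p[:,2:]
def rot(a): # tool down; jaws (tool z) along world heading a
    z=np.array([np.cos(a),np.sin(a),0]); y=np.array([0,0,-1.]); 
    return Ro.from_matrix(np.c_[np.cross(y,z),y,z]).as_rotvec()
E
python3 - <<'E'
from h import *
d=r.get_image("top");im=d["image"][:,:,::-1].copy()
a=cv2.resize(im[130:215,222:337],None,fx=5,fy=5,interpolation=cv2.INTER_CUBIC)
b=cv2.resize(im[155:235,370:440],None,fx=3,fy=3,interpolation=cv2.INTER_CUBIC)
o=np.zeros((425,575+210,3),np.uint8);o[:,:575]=a;o[:240,575:]=b
cv2.imwrite("pics/c1.png",o)
R0=Ro.from_rotvec(r.observe()["orientation"]).as_matrix();print(np.round(R0,2))
E
```

```text
[[ 0.93  0.    0.38]
 [-0.38 -0.    0.93]
 [ 0.   -1.   -0.  ]]
```

View pics/c1.png

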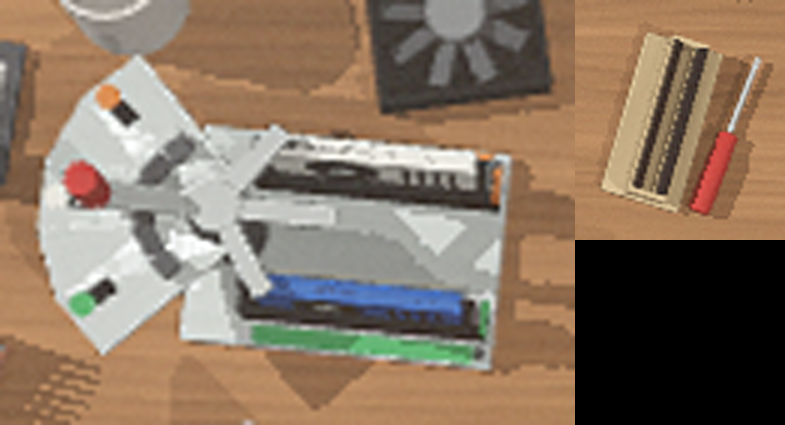

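The crop confirms it. The blue card lies along the green strip, so green is the target notch (+0.70), and the screwdriver lies right beside the stand. Next I go above the knob for one close look.

```bash
python3 - <<'E'
from h import *
p=np.array([0.566,0.247,0.30])
for a in [-5,175]:
    print(a,[None if q is None else np.round(q,2).tolist() for q in [r.ik(p,rot(np.radians(a))),r.ik(p,rot(np.radians(a+40))),r.ik([.51,.08,.08],rot(np.radians(a))),r.ik([.51,.08,.2],rot(np.radians(a))),r.ik([.51,-.27,.2],rot(np.radians(a+79))),r.ik([.51,-.27,.2],rot(np.radians(a-101)))]])
o=r.observe();print(o["t"],o["tool_pos"])
E
```

```text
-5 [[-0.78, 0.35, 0.41, 1.61, -0.15, 1.21, -0.42], [-0.67, 0.34, 0.27, 1.6, -0.1, 1.21, 0.23], [-0.59, 0.46, 0.46, 2.05, -0.32, 0.69, -0.02], [-0.66, 0.27, 0.52, 1.97, -0.17, 0.94, -0.14], [-0.2, 0.45, 0.82, 1.84, -0.38, 1.02, 2.07], [-0.26, 0.48, 0.92, 1.84, -0.44, 1.04, -1.02]]
175 [[-0.35, 0.35, -0.15, 1.58, 0.06, 1.21, 2.54], [-1.33, 0.66, 1.35, 1.64, -0.66, 1.38, -2.42], [-0.1, 0.44, -0.14, 2.02, 0.1, 0.68, 2.75], [-0.22, 0.26, 0.0, 1.94, -0.0, 0.94, 2.84], [-0.26, 0.48, 0.92, 1.84, -0.44, 1.04, -1.02], [-0.2, 0.45, 0.82, 1.84, -0.38, 1.02, 2.07]]
1.25 [0.2446093  0.60221545 0.21456373]
```

```bash
python3 - <<'E'
from h import *
r.movel([0.245,0.602,0.34],feed=0.3)
r.move_ptp([0.53,0.12,0.36],rot(np.radians(-5)))
d=r.get_image("wrist");cv2.imwrite("pics/w1.png",d["image"][:,:,::-1])
np.savez("w1.npz",**{k:np.array(d[k]) for k in("image","mtx","R","t")})
print(np.round(d["R"],2).tolist(),np.round(-np.array(d["R"]).T@d["t"],3))
for l in ["dock","lever_pivot","lever_knob","card_blue","card_white"]:
    print(l,[(np.round(x["centre"],3).tolist(),round(x["p"],2)) for x in r.pinpoint("wrist",l)[:3]])
# blue cover axis from the top camera too
for nm in ["wrist","top"]:
    d=r.get_image(nm);h=cv2.cvtColor(d["image"],cv2.COLOR_RGB2HSV)
    m=cv2.inRange(h,(100,120,50),(125,255,255));n,lab,st,c=cv2.connectedComponentsWithStats(m)
    i=1+np.argmax(st[1:,4]);ys,xs=np.where(lab==i);P=ray(d,np.c_[xs,ys],0.112)[:,:2]
    rc=cv2.minAreaRect(P.astype(np.float32));print(nm,st[i],rc)
print(r.observe()["t"])
E
```

```text
[[1.0, -0.08, -0.0], [-0.08, -0.95, 0.3], [-0.03, -0.3, -0.95]] [0.537 0.205 0.532]
dock [([0.554, 0.081, -0.001], 0.64)]
lever_pivot [([0.564, 0.172, 0.119], 0.56)]
lever_knob [([0.568, 0.25, 0.171], 0.75)]
card_blue [([0.358, 0.157, -0.002], 0.94), ([0.507, 0.085, 0.012], 0.8)]
card_white [([0.601, 0.079, 0.009], 0.82), ([0.646, 0.365, 0.003], 0.29)]
wrist [308 162  11  73 522] ((0.5101961493492126, 0.07546788454055786), (0.11975914239883423, 0.01384230237454176), 86.33072662353516)
top [280 185  34   8 153] ((0.5064040422439575, 0.07104668021202087), (0.10523740947246552, 0.017823252826929092), 86.12458038330078)
4.2333
```

View pics/w1.png

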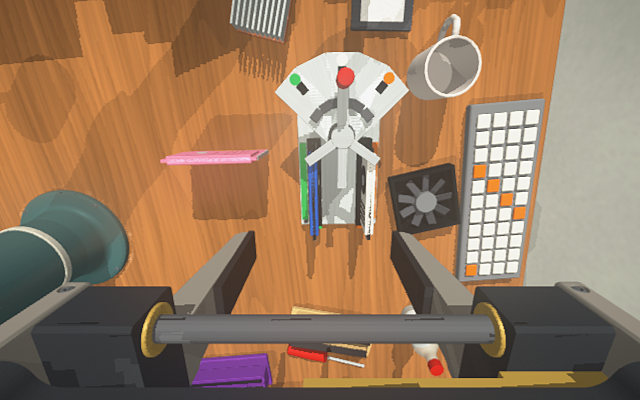

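The wrist view shows the knob at (345,77), the green dot at (295,79), the blue card at (313,195) and the white card at (369,190). Dock yaw is about -4°. Next, grip the knob and swing it along its arc to green.

```bash
python3 - <<'E'
from h import *
d=np.load("w1.npz");h=cv2.cvtColor(d["image"],cv2.COLOR_RGB2HSV)
m=(cv2.inRange(h,(0,150,120),(6,255,255))|cv2.inRange(h,(174,150,120),(180,255,255)));m[130:]=0
n,lab,st,c=cv2.connectedComponentsWithStats(m);i=1+np.argmax(st[1:,4])
K=ray(d,c[i],0.160)[0];print("knob",st[i],K)
psi=np.radians(-4);D=np.array([0.5535,0.080]);ex=np.array([np.cos(psi),np.sin(psi)]);ey=np.array([-ex[1],ex[0]])
print("pred",D+.168*ey)
P=D+.093*ey; K=(K[:2]+D+.168*ey)/2
r.move_ptp([*K,0.25],rot(psi)); r.movel([*K,0.133],feed=0.12)
r.gripper_close(15); o=r.observe(); print(o["opening"]*92,o["wrist_force"],o["tool_pos"])
for th in np.arange(0.1,0.71,0.1):
    q=psi+th; p=P+.075*np.array([-np.sin(q),np.cos(q)])
    r.movel([*p,0.133],rot(q),feed=0.08)
    o=r.observe(); print(round(th,2),np.round(o["wrist_force"],1),np.round(o["tool_pos"],4))
r.pause(.2);r.release()
o=r.observe();print(o["t"],o["wrist_force"])
r.movel([*p,0.24],feed=0.25)
r.move_ptp([0.53,0.12,0.36],rot(psi))
d=r.get_image("wrist");cv2.imwrite("pics/w2.png",cv2.resize(d["image"][30:260,150:520,::-1],None,fx=2,fy=2))
np.savez("w2.npz",**{k:np.array(d[k]) for k in("image","mtx","R","t")})
print([x for l in("lever_knob","card_blue") for x in r.pinpoint("wrist",l)[:2]],r.observe()["t"])
E
```

```text
knob [337  67  17  19 240] [0.56828701 0.24733116 0.16      ]
pred [0.56521909 0.24759076]
21.81557789023513 [ 1.57481725  0.11504865 -1.59895982] [0.56709378 0.24751394 0.13301591]
0.1 [ 4.9  1.1 -4.4] [0.5592 0.2476 0.1331]
0.2 [ 7.1  0.3 -6. ] [0.5525 0.2468 0.1331]
0.3 [ 8.4  1.3 -7.1] [0.5457 0.2456 0.1331]
0.4 [ 1.  -2.2  0. ] [0.5356 0.2429 0.133 ]
0.5 [-1.5 -3.8  1.1] [0.5282 0.24   0.1329]
0.6 [-0.8 -4.4  1.5] [0.5218 0.2364 0.1329]
0.7 [ 3.7 -3.2 -3. ] [0.5167 0.2329 0.133 ]
10.2167 [-0.09903094 -0.10783905  1.20692555]
[{'centre': [0.5181, 0.2337, 0.1685], 'p': 0.76}, {'centre': [0.5069, 0.0849, 0.0138], 'p': 0.94}, {'centre': [0.3558, 0.154, 0.0021], 'p': 0.84}] 11.6417
```

View pics/w2.png

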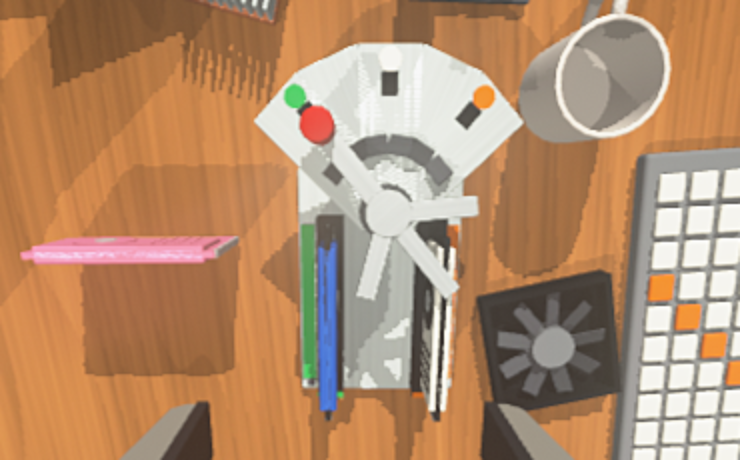

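The knob now sits at (317,125) in line with the green dot. Its measured position, (0.518, 0.234), matches the predicted green notch to 1 mm. The blue card is clear and the white one is still under a prong. Now I go above the blue card and take one closer measurement.

```bash
cat >> h.py <<'E'
def blue(d,z):
    h=cv2.cvtColor(d["image"],cv2.COLOR_RGB2HSV)
    m=cv2.inRange(h,(100,120,60),(125,255,255));n,lab,st,c=cv2.connectedComponentsWithStats(m)
    i=1+np.argmax(st[1:,4]);ys,xs=np.where(lab==i);P=ray(d,np.c_[xs,ys],z)
    return st[i],cv2.minAreaRect(P[:,:2].astype(np.float32)),P
E
python3 - <<'E'
from h import *
psi=np.radians(-4);ey=np.array([-np.sin(psi),np.cos(psi)])
C=np.array([.5095,.082])
g=C-.012*ey
r.move_ptp([*g,0.235],rot(psi))
d=r.get_image("wrist");st,rc,P=blue(d,.112);print(st,rc,-np.array(d["R"]).T@d["t"])
# row-wise centre line of blue
m=P[:,:2]; 
for y in np.arange(.02,.14,.02):
    s=m[abs(m[:,1]-y)<.003]; 
    if len(s):print(round(y,2),s[:,0].min().round(4),s[:,0].max().round(4))
cv2.imwrite("pics/w3.png",d["image"][:,:,::-1]);print(r.observe()["t"])
E
```

```text
[ 317  120   13  119 1483] ((0.5109794735908508, 0.08220340311527252), (0.13283595442771912, 0.013824228197336197), 85.68077850341797) [0.5152429  0.15428711 0.40754125]
0.02 0.5003 0.5123
0.04 0.5007 0.5148
0.06 0.5021 0.516
0.08 0.5037 0.5173
0.1 0.5052 0.5186
0.12 0.5067 0.5198
12.3
```

View pics/w3.png

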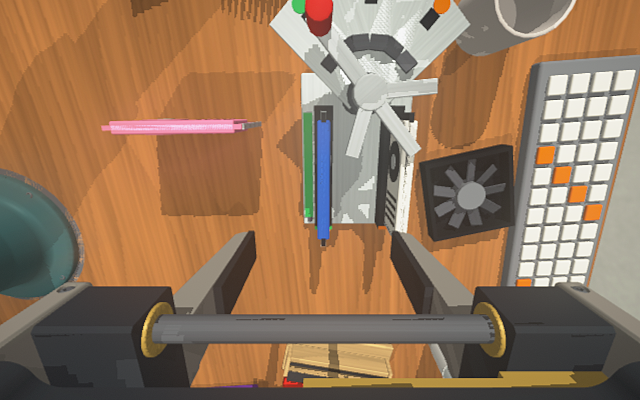

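The cover measures 133 x 14 mm (134 x 14 given), centre (0.511, 0.082), yaw -4.3°. Grasp and lift straight up.

```bash
python3 - <<'E'
from h import *
psi=np.radians(-4.3);ey=np.array([-np.sin(psi),np.cos(psi)])
g=np.array([.5110,.0822])-.012*ey
r.movel([*g,0.235],rot(psi),feed=.15)
r.movel([*g,0.073],feed=.12)
print(r.observe()["wrist_force"]); r.gripper_close(35)
o=r.observe();print(o["opening"]*92,o["wrist_force"],o["torque"],o["tool_pos"])
for z in (.085,.12,.26):
    r.movel([*g,z],feed=.05 if z<.1 else .1); o=r.observe();print(z,np.round(o["wrist_force"],1),np.round(o["torque"],2),o["opening"]*92)
d=r.get_image("scene");cv2.imwrite("pics/s2.png",cv2.resize(d["image"][100:320,180:480,::-1],None,fx=2.5,fy=2.5));print(o["t"])
E
```

```text
[ 0.10070977  0.39442205 -0.04731042]
13.844891028794425 [-0.4576671   0.46270212  0.63879687] [-0.08484669  0.09662917 -0.05343129] [0.51002504 0.07023014 0.07296546]
0.085 [-0.4  0.4 -2.2] [-0.09  0.08 -0.  ] 13.649613238747673
0.12 [-0.5 -0.5 -3.4] [-0.06  0.11  0.05] 13.708990321366755
0.26 [ 0.1  0.8 -1.9] [-0.05  0.08 -0.01] 13.519306063958645
17.65
```

View pics/s2.png

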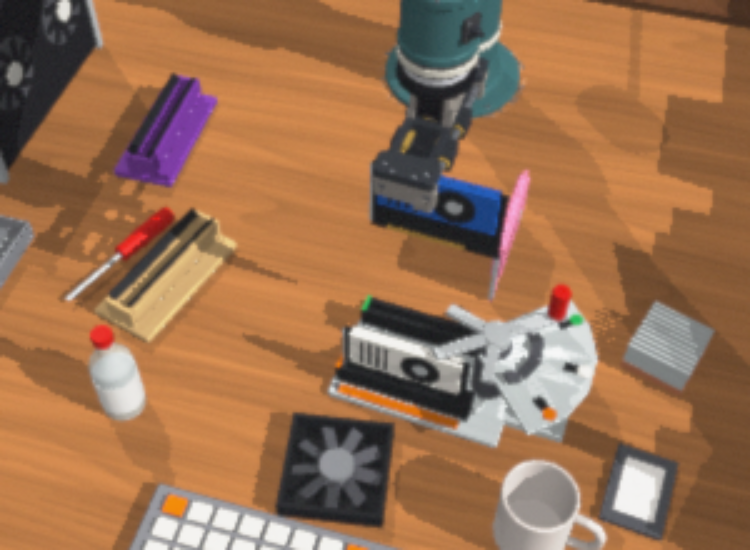

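The card is held level, and the dock shows the lever at green with the white card seated. The wooden stand is at (165,275) in this crop, unobstructed. Next I measure the slot line from the black mouth strips.

```bash
python3 - <<'E'
from h import *
psi=np.radians(-4.3)
out={}
for nm in("top","scene"):
    d=r.get_image(nm);g=cv2.cvtColor(d["image"],cv2.COLOR_RGB2GRAY)
    c=proj(d,[.512,-.2695,.054])[0]; yy,xx=np.mgrid[:400,:640]
    W=ray(d,np.c_[xx.ravel(),yy.ravel()],.054)[:,:2]
    m=(g.ravel()<60)&(np.hypot(*(W-[.512,-.2695]).T)<.095)
    Q=W[m]; rc=cv2.minAreaRect(Q.astype(np.float32)); print(nm,m.sum(),rc,Q.mean(0))
    print(ray(d,[[408.3,170.3],[395,218.7]],.054) if nm=="top" else "")
    # wooden base outline
    print([(l,np.round(x["centre"],4).tolist(),round(x["p"],2)) for l in("stand","stand_slot") for x in r.pinpoint(nm,l)[:3]])
for a in(-106,74):
    q=r.ik([.512,-.27,.2],rot(np.radians(a)));print(a,np.round(q,2))
E
```

```text
top 215 ((0.509789228439331, -0.27068597078323364), (0.03648887574672699, 0.16755765676498413), 74.46178436279297) [ 0.50109498 -0.26932143]
[[ 0.58801311 -0.29343937  0.054     ]
 [ 0.42655475 -0.25004408  0.054     ]]
[('stand', [0.5066, -0.269, 0.0], 0.88), ('stand_slot', [0.2619, -0.3763, 0.0109], 0.8), ('stand_slot', [0.515, -0.27, 0.0102], 0.73)]
scene 140 ((0.510168194770813, -0.28150659799575806), (0.05536018684506416, 0.16078893840312958), 72.56845092773438) [ 0.49341928 -0.27449237]

[('stand', [0.2591, -0.379, 0.0017], 0.98), ('stand', [0.512, -0.2717, 0.0033], 0.58), ('stand', [0.6008, 0.0743, 0.0094], 0.25), ('stand_slot', [0.2605, -0.3778, 0.0119], 0.68), ('stand_slot', [0.5087, -0.2694, 0.0121], 0.64), ('stand_slot', [0.5643, 0.175, 0.1176], 0.39)]
-106 [-0.26  0.48  0.91  1.84 -0.43  1.04 -1.02]
74 [ 0.04  0.38  0.49  1.82 -0.21  0.99  1.91]
```

```bash
python3 - <<'E'
from h import *
a=np.radians(-105.3);ey=np.array([-np.sin(a),np.cos(a)]);S=np.array([.510,-.2705]);g=S-.012*ey
r.move_ptp([*g,.27],rot(a)); 
def grab(c,box,f):
    d=r.get_image(c);u0,u1,v0,v1=box
    return d,cv2.resize(d["image"][v0:v1,u0:u1,::-1],None,fx=f,fy=f,interpolation=cv2.INTER_CUBIC)
r.movel([*g,.130],feed=.12);r.pause(.2)
d,w=grab("wrist",(0,640,0,400),1);d2,s=grab("scene",(190,290,150,250),4);d3,t=grab("top",(360,460,145,245),4)
cv2.imwrite("pics/w4.png",w);cv2.imwrite("pics/st4.png",np.hstack([s,t]))
for n,dd in(("top",d3),("scene",d2)):
    try: st,rc,P=blue(dd,.169-.0);print(n,st,rc)
    except Exception as e:print(e)
o=r.observe();print(o["t"],np.round(o["tool_pos"],4),np.round(o["wrist_force"],1))
E
```

```text
top [409 168   8   4  16] ((0.5664218664169312, -0.2785574197769165), (0.008944028988480568, 0.020591286942362785), 38.300445556640625)
scene [  557     0    83   182 11256] ((-0.4364264905452728, 0.8620233535766602), (0.2642824053764343, 1.362216591835022), 79.93826293945312)
20.9417 [ 0.4986 -0.2673  0.1302] [ 0.  -0.4 -2.7]
```

View pics/w4.png

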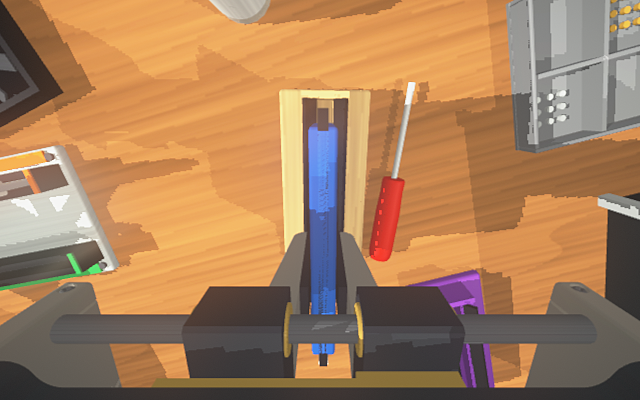

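View pics/st4.png

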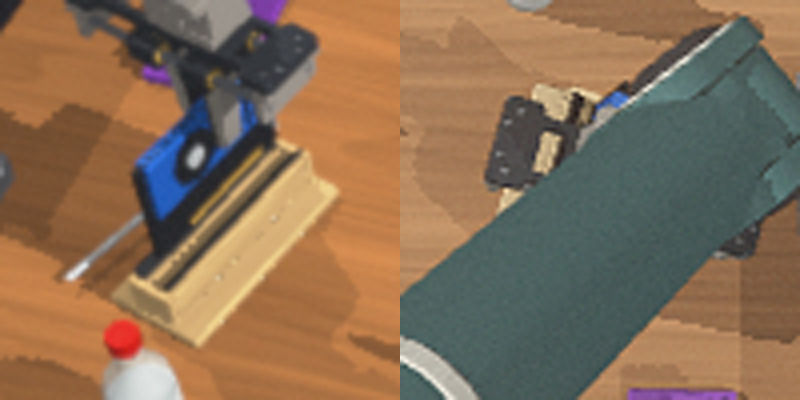

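The wrist view shows the card at u≈322 hanging over the stand's mouth, whose outer edges are at u≈303 and 347 near row 115. Now I quantify the lateral offset.

```bash
python3 - <<'E'
from h import *
d=r.get_image("wrist");a=np.radians(-105.3);n=np.array([np.cos(a),np.sin(a)]);ey=np.array([-n[1],n[0]])
S=np.array([.510,-.2705]);im=d["image"]
f=lambda uv,z:[((p[:2]-S)@n*1000).round(1).tolist() for p in ray(d,uv,z)]+[((p[:2]-S)@ey*1000).round(0).tolist() for p in ray(d,uv,z)]
for v in(100,104,112,120,150,180,210):
    print(v,' '.join(str(int(x)) for x in cv2.cvtColor(im,cv2.COLOR_RGB2GRAY)[v,276:376:2]))
    print("  mouth edges@.054",f([[303,v],[347,v]],.054),"centre line card@.169",f([[322.5,v]],.169))
st,rc,P=blue(d,.169);q=(P[:,:2]-S);s=q@ey
for k in(.02,.04,.06):
    w=q[abs(s-k)<.004]@n*1000
    if len(w):print("blue",k,w.min().round(1),w.max().round(1))
E
```

```text
100 167 160 231 220 220 228 226 224 224 222 223 215 225 132 96 93 93 94 93 92 107 170 164 170 167 162 161 167 170 80 88 88 87 87 87 77 156 190 185 187 188 191 191 186 193 201 198 158 139 140
  mouth edges@.054 [-16.2, 21.1, 84.0, 84.0] centre line card@.169 [0.6, 79.0]
104 167 161 230 222 219 227 225 223 223 222 223 215 222 163 99 94 95 96 96 93 108 166 168 174 170 166 166 173 211 77 90 90 91 89 90 80 153 189 185 187 187 191 190 184 194 201 200 153 147 146
  mouth edges@.054 [-16.3, 21.1, 81.0, 81.0] centre line card@.169 [0.6, 77.0]
112 172 168 233 226 216 224 223 221 222 220 221 216 221 164 102 94 92 92 92 90 113 100 97 97 98 95 129 177 182 83 94 93 93 93 88 82 164 185 186 185 185 191 189 190 195 200 204 132 135 133
  mouth edges@.054 [-16.4, 21.3, 75.0, 75.0] centre line card@.169 [0.6, 74.0]
120 163 162 229 229 214 221 223 220 221 220 222 217 222 156 99 92 91 93 93 93 114 103 101 100 100 99 131 178 189 86 96 95 94 94 91 79 188 182 183 184 185 188 191 197 196 198 187 129 133 132
  mouth edges@.054 [-16.5, 21.5, 68.0, 68.0] centre line card@.169 [0.6, 70.0]
150 163 164 153 240 225 
[... 159 characters left out ...]
33 139 140 140
  mouth edges@.054 [-17.1, 22.1, 42.0, 42.0] centre line card@.169 [0.5, 56.0]
180 170 169 165 232 231 216 221 222 221 219 221 224 222 209 80 82 80 143 134 133 132 133 136 135 131 99 125 129 128 117 95 76 81 75 59 188 185 187 182 183 189 189 194 195 202 131 112 117 119 122
  mouth edges@.054 [-17.7, 22.8, 15.0, 15.0] centre line card@.169 [0.5, 42.0]
210 178 178 179 172 232 222 219 224 224 220 223 226 224 234 65 73 73 92 135 129 130 130 129 138 127 104 129 106 107 97 85 73 77 65 126 188 193 190 189 187 180 194 195 194 137 122 122 121 125 129
  mouth edges@.054 [-18.3, 23.6, -14.0, -14.0] centre line card@.169 [0.5, 26.0]
blue 0.02 -5.5 7.0
blue 0.04 -6.2 7.3
blue 0.06 -5.9 7.0
```

The mouth centre is about +2 mm along the tool's jaw axis and the card about +0.5, so I correct by 1.6 mm and descend while watching the force.

```bash
python3 - <<'E'
from h import *
a=np.radians(-105.7);n=np.array([np.cos(a),np.sin(a)]);ey=np.array([-n[1],n[0]])
g=np.array([.510,-.2705])+.0016*n-.012*ey
r.movel([*g,.130],rot(a),feed=.05);r.pause(.2);F0=np.array(r.observe()["wrist_force"]);print(F0)
for z in [.115,.105,.095,.087,.081,.078,.076,.0745,.0735,.073,.0725,.072]:
    r.movel([*g,z],feed=.06);o=r.observe();F=np.array(o["wrist_force"])-F0
    print(z,round(o["tool_pos"][2],4),F.round(1),np.round(o["torque"],2))
    if F[2]>5 or np.hypot(F[0],F[1])>8:break
d=r.get_image("scene");cv2.imwrite("pics/s5.png",cv2.resize(d["image"][150:250,190:290,::-1],None,fx=5,fy=5,interpolation=cv2.INTER_CUBIC));print(o["t"])
E
```

```text
[ 0.35937112  0.16963814 -2.68162746]
0.115 0.1144 [-1.1 -0.1  0.3] [0.   0.18 0.03]
0.105 0.1046 [ 0.7  0.1 -0.7] [ 0.03  0.16 -0.02]
0.095 0.0945 [ 0.6 -0.  -0.2] [ 0.03  0.18 -0.01]
0.087 0.0865 [ 0.2 -0.8 -0.9] [ 0.03  0.16 -0.  ]
0.081 0.0806 [ 0.  -0.7  0.6] [0.02 0.19 0.  ]
0.078 0.0779 [ 0.3 -0.6  0.8] [0.04 0.22 0.02]
0.076 0.0759 [-0.4 -0.1 -0.1] [ 0.02  0.17 -0.  ]
0.0745 0.0744 [-0.8 -0.5 -0.6] [ 0.08  0.17 -0.02]
0.0735 0.0734 [-1.4  0.1 -0.1] [0.07 0.2  0.04]
0.073 0.073 [-0.5  1.1  0.5] [0.04 0.15 0.01]
0.0725 0.073 [-2.2  1.2  8.3] [ 0.33  0.56 -0.  ]
24.5083
```

View pics/s5.png

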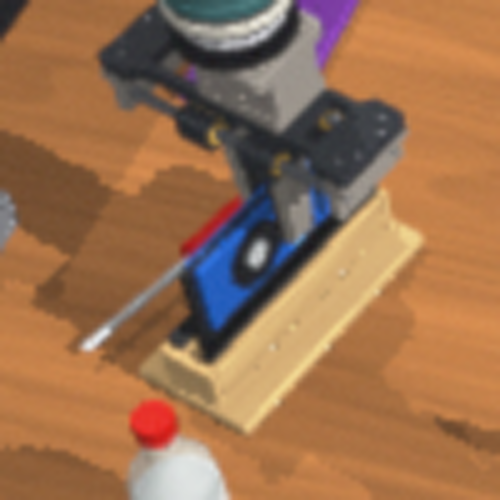

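Floor contact came at exactly the expected TCP height (0.073 m), and the picture shows the card standing down in the slot. Release and retreat.

```bash
python3 - <<'E'
from h import *
p=np.array(r.observe()["tool_pos"]);r.movel([p[0],p[1],.0732],feed=.03);r.release();r.pause(.2)
r.movel([p[0],p[1],.25],feed=.12);r.move_ptp([.42,-.05,.36],rot(np.radians(-60)))
for c in("scene","top"):
    d=r.get_image(c)
    if c=="scene":cv2.imwrite("pics/s6.png",cv2.resize(d["image"][100:340,170:490,::-1],None,fx=2.4,fy=2.4,interpolation=cv2.INTER_CUBIC))
    for l in("card_blue","card_white","lever_knob","screwdriver","mug","spray","fan","heatsink"):
        print(c,l,[(np.round(x["centre"],3).tolist(),round(x["p"],2)) for x in r.pinpoint(c,l)[:2]])
o=r.observe();print(o["t"],o["wrist_force"])
E
```

```text
scene card_blue [([0.509, -0.272, 0.011], 0.98), ([0.356, 0.153, -0.003], 0.77)]
scene card_white [([0.6, 0.074, 0.012], 0.87)]
scene lever_knob [([0.521, 0.233, 0.167], 0.89)]
scene screwdriver [([0.493, -0.344, -0.004], 0.52)]
scene mug [([0.729, 0.253, -0.0], 0.6)]
scene spray [([0.702, -0.249, 0.0], 0.94)]
scene fan [([0.724, 0.028, 0.0], 0.67)]
scene heatsink [([0.462, 0.374, 0.003], 0.96), ([0.562, 0.175, 0.119], 0.22)]
top card_blue [([0.513, -0.271, 0.016], 0.61), ([0.352, 0.152, -0.001], 0.61)]
top card_white [([0.599, 0.075, 0.011], 0.77)]
top lever_knob [([0.517, 0.231, 0.17], 0.69)]
top screwdriver [([0.498, -0.346, -0.001], 0.79), ([0.511, -0.271, 0.013], 0.64)]
top mug [([0.728, 0.255, 0.0], 0.65), ([0.601, 0.071, 0.012], 0.32)]
top spray [([0.705, -0.247, -0.002], 0.82), ([0.728, 0.255, 0.0], 0.67)]
top fan [([0.721, 0.023, 0.0], 0.74)]
top heatsink [([0.456, 0.378, 0.005], 0.69)]
29.75 [-0.07197558 -1.0330787  -0.54341859]
```

View pics/s6.png

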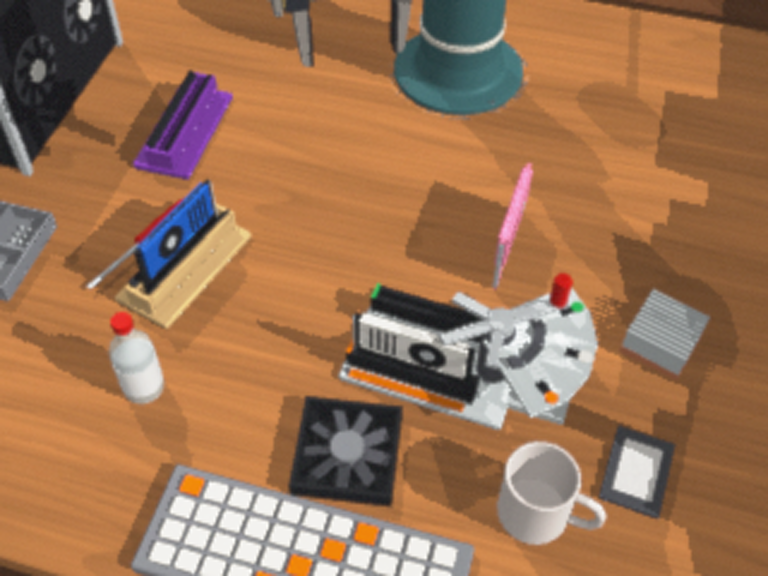

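The blue card stands in the wooden stand at (178,235), the lever is at green (563,290), and the white card is still seated under its prong. Handing in.

```bash
python3 -c "
from workcell import r
print(r.sign_off())"
```

```text
the job is handed in; nothing more can be done
None
```

The blue card now stands in the slot of the wooden stand, and I handed the job in. The last clock reading was 29.75 s, against the 48 s limit.

- **Lever:** I swung the red knob from the white notch to green. It stayed there after release, measured at about (0.519, 0.232), within about 2 mm of the predicted notch.
- **Blue card:** I lifted it straight up at 35 N grip and lowered it into the stand. It touched the slot floor at exactly the expected height (8 N contact), then I released it and backed away. The last check puts its base at (0.511, -0.272, about 0.013), which matches the stand slot.
- **Other things:** The white card is still seated under its keeper prong. The mug, spray, fan and heat sink read within about 5 mm of where they started, which is camera error. The screwdriver and drive look unmoved in the pictures, but I took no position readings of them at the start.

No check failed. The stand slot read about 2 mm off the first estimate from close up, so I shifted the card 1.6 mm before lowering it.

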